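Set the stop of the long strip-cutting jig

ROBOT

A 6-joint arm with a two-finger parallel gripper is mounted at the origin on the work surface. World frame = base frame: x ahead of the robot, y to its left, z up, the work surface at z = 0. Lengths are in m, angles in rad, forces in N, time in s.
With the tool pointing down it reaches from about 0.35 to 0.775 m from the base axis. Payload 7.3 kg.
Tool frame: the origin (TCP) lies midway between the tips of the shut fingers; the grasp point (between the pads) lies 19 mm behind it (robot.tcp_to_grasp is the distance from the TCP to the grasp point, in m); z points along the fingers, y is the line along which they close (so a half turn about z gives the same grasp; the last joint's range is limited). The gripper opens to 92 mm and grips with 3 to 60 N. Pads are 19 mm wide; open, the fingers measure 130 mm over their backs; the gripper's body (75 mm by 190 mm) begins 47 mm behind the grasp point.
Start: joints at [-1.306, 0.342, 1.524, -0, 1.275, -0.146], TCP at [0.21, -0.481, 0.227] pointing down, gripper open.
Joint ranges: [-2.53, 2.53], [-0.77, 2.02], [0.04, 2.7], [-1, 4.14], [0.28, 2.66], [-3.11, 3.11]. Speed limits (rad/s): [2.57, 2.57, 3.14, 3.14, 3.14, 3.14].

INTERFACE

Orientations are given as [roll, pitch, yaw] about the fixed x, y, z axes, in that order (R = Rz(yaw) Ry(pitch) Rx(roll)).
In Python, from cell import readout, cams, ticket, robot gives the robot as it stands. The module is installed in compiled form; this text tells all that it offers.
- The arm moves only by the tool jog_arm, never from a script. Its argument "plan" is a list of rows, each a list of 5 numbers: the shift along the world's x, y, z each as a share of 0.08 m, from -1 to 1, then the turn about the world's z as a share of 90 degrees, from -1 to 1, then the opening, from -1 (shut) to 1 (fully open). A call has 1 to 12 rows; each row is the pose to reach, as a shift and turn from the pose commanded when the call began; what a row does not reach only later rows make up. A row lasts 1/10 s, in which the tool goes at most 50 mm and 8.59 degrees, less where a joint would pass 70% of its speed; a pose out of reach is approached as far as the arm can. A call with a number of a shift or a turn outside -1 to 1 is refused whole. A call with a gripper value outside its range is refused whole. The fingers move at their own pace and stop on an object; "squeeze" is the grip in N (left out, the last holds). Time passes only in rows, so rows that repeat a pose let the fingers close. It gives the time, the measured TCP pose, the force, the opening and the grip force at its end, in the units of the state.
- readout.observe(): the state, without advancing time (a new reading comes with each control period).
- cams.read_camera(name): name is "scene" or "side" or "wrist"; returns the picture (480x640x3 uint8, blue, green, red); there is no depth.
- cams.calibration(name): a dict with "K" (3x3 intrinsics, pixels), "world_from_camera" (4x4, takes a point from camera to world coordinates). Camera axes: x right, y down, z forward; pixel columns grow to the right and rows downward; lengths in m; the calibration is good to about 2 mm. A picture is of the moment at which its call begins: read the wrist's pose just before it. calibration takes no time and is no camera call; for the wrist camera it gives the pose at the moment of the call.
- ticket.hand_in(): hands the job in; it is judged then, once.
The state is a dict: "time": time; "qpos": joint angles; "qvel": joint speeds; "joint_efforts": joint torques, N m; "tool_pos": TCP position; "tool_rot": TCP orientation; "contact_force": force on the tool from outside, world axes, zero at the start; "torque": the same for the moment, N m; "opening": finger opening in m; "grip_force": force on a finger pad.
Only numpy, scipy, OpenCV 4.12 (cv2) and the standard library are available. Lean on these libraries where they do the work, as an engineer would, in place of code of your own. Each camera call takes 0.05 s, during which the arm holds its last target. There are 200 camera calls.

TASK

Two strip-cutting jigs for replacement inlay are screwed to the bench, a long one and a short one. On the long jig, slide the stop along its track until its black grip is level with that jig's steel pointer, let go and leave it standing there. Leave the stop of the short jig where it is.

Things in the scene. Friction and masses are not known exactly. Their poses are not given: they have to be found in the camera images.
- long_grip (a point): Centre of the top of the black grip on the LONG jig's stop (board 340 x 90 x 18 mm), 80 mm above the bench. The grip is an upright fin 16 mm along the track, 34 mm across, 40 mm tall, on a steel carriage 32 x 40 mm whose top is 40 mm above the bench. Axes: x along the track, away from the wooden saw guide at the board's end nearer the robot; y across; z up. Nothing else on a jig exceeds 42 mm.
- long_stop (a joint): Position of the long jig's stop on its track, m: 0 nearest the saw guide (whose near face is then 76 mm from the grip's middle), growing along x of long_grip to 0.18 at the far end. Starts between 0 and 0.05. It slides with about 2.5 N of friction and stays where it is left.
- long_pointer: Dark steel pointer fixed on the long jig's board, overhanging its +y edge: 14 mm along the track, 37 mm across (y 23 to 60 mm from the track's middle), 16 mm tall, tip towards the track. Origin: in its underside, 36 mm from the track's middle, 18 mm above the bench; axes parallel to long_grip. Set when the grip's middle is level with this along x; 40 to 170 mm to +x of the start.
- short_grip (a point): The same point on the identical grip of the SHORT jig (board 240 x 90 x 18 mm, same build, with a steel pointer of its own), also 80 mm above the bench. A bystander: its stop must stay where it is.

How it is judged:
At the end, for the whole second after the job is handed in: The middle of the long jig's grip is within 10 mm of its steel pointer, measured along the track, and the stop is at rest; the short jig's stop is within 10 mm of where it started (x of long_grip in the frame of long_pointer between -0.01 and 0.01 m and velocity of joint long_stop between -0.005 and 0.005 m/s and distance of short_grip from where it was at the start of the episode below 0.01 m); the robot touches nothing.
It fails at once if the short jig's stop is shifted by more than 10 mm (distance of short_grip from where it was at the start of the episode above 0.01 m).
It also fails if it takes over 32 s, if anything falls off the work surface, if the arm or the gripper's body presses on something with over 40 N, if the wrist force passes 120 N, or if a joint passes its speed limit or range.

## Working session

There is one attempt and no reset: what is moved stays moved. The work goes in short steps, Python scripts to look and compute and a tool call to move; the robot and the scene stay as the last step left them, time stands still between calls to the robot, and variables do not carry over. Pictures are saved under pics/ and viewed, at most 10 in all, crops included, and the job is handed in when it is done.

Besides the shell and the picture viewer there is one more tool, called as name(argument=value, ...), one argument or row to a line, values as JSON. jog_arm: Moves the arm, as the interface text tells. Shift numbers are shares of 0.08 m and turn numbers shares of 90 degrees, none past 1 either way. Its arguments: {"type":"object","properties":{"plan":{"type":"array"},"squeeze":{"type":"number"}},"required":["plan"]}

```bash
mkdir -p pics; python3 - <<'E'
from cell import readout,cams
import cv2
s=readout.observe();print(s['time'],s['tool_pos'],s['tool_rot'],s['opening'])
for n in('scene','side'):
    cv2.imwrite(f'pics/{n}0.png',cams.read_camera(n)); c=cams.calibration(n);print(n,c['K'],c['world_from_camera'])
E
```

```text
0.0 [ 0.20959028 -0.48092827  0.22603009] [-3.14007847e+00 -2.27551507e-04  4.10795422e-01] 0.0919762945050274
scene [[468.7881709    0.         321.07280475]
 [  0.         468.7881709  238.50489311]
 [  0.           0.           1.        ]] [[ 0.74908778  0.515726   -0.41580547  0.89595876]
 [ 0.66233847 -0.59558246  0.45452094 -0.36488851]
 [-0.01323818 -0.61588004 -0.78772871  0.75778279]
 [ 0.          0.          0.          1.        ]]
side [[434.19993093   0.         319.84302827]
 [  0.         434.19993093 240.53629235]
 [  0.           0.           1.        ]] [[ 0.85879293 -0.32112917  0.39918762  0.28607215]
 [-0.51231473 -0.54267807  0.66560809 -0.45292649]
 [ 0.00288419 -0.77612922 -0.63056729  0.51805081]
 [ 0.          0.          0.          1.        ]]
```

View pics/scene0.png

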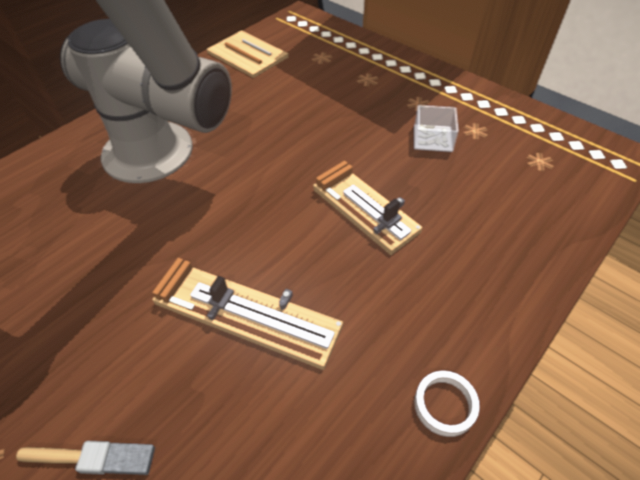

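View pics/side0.png

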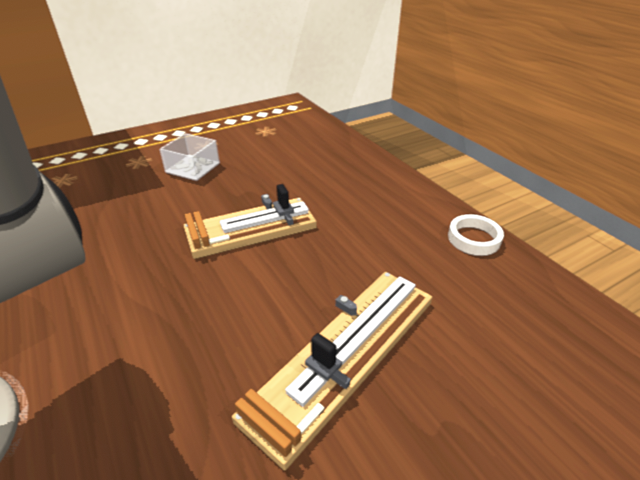

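The long jig is the lower one in both pictures: its grip is at about (218,288) in scene and (323,350) in side, with the pointer at (285,299) and (346,304). I'll zoom in on both.

```bash
python3 - <<'E'
import cv2
a=cv2.imread('pics/scene0.png')[250:375,145:350];b=cv2.imread('pics/side0.png')[265:470,225:440]
cv2.imwrite('pics/a.png',cv2.resize(a,None,fx=3.9,fy=3.9,interpolation=2)[:600,:800])
cv2.imwrite('pics/b.png',cv2.resize(b,None,fx=2.9,fy=2.9,interpolation=2)[:600,:800])
E
```

```text
(no output)
```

View pics/a.png

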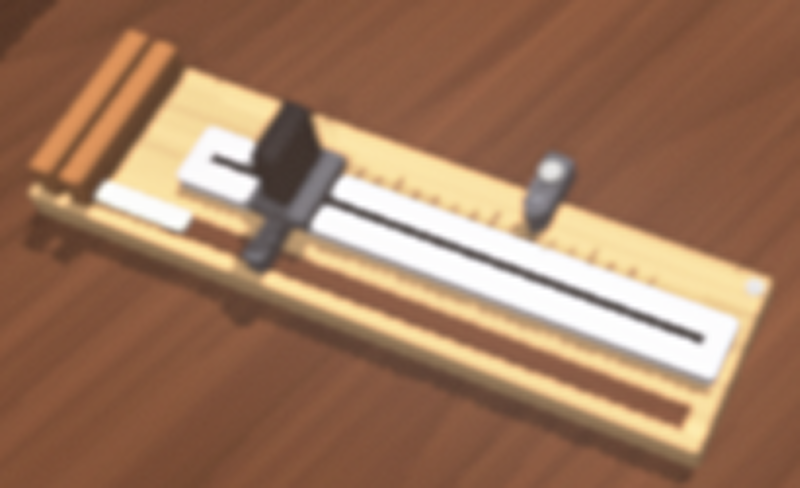

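View pics/b.png

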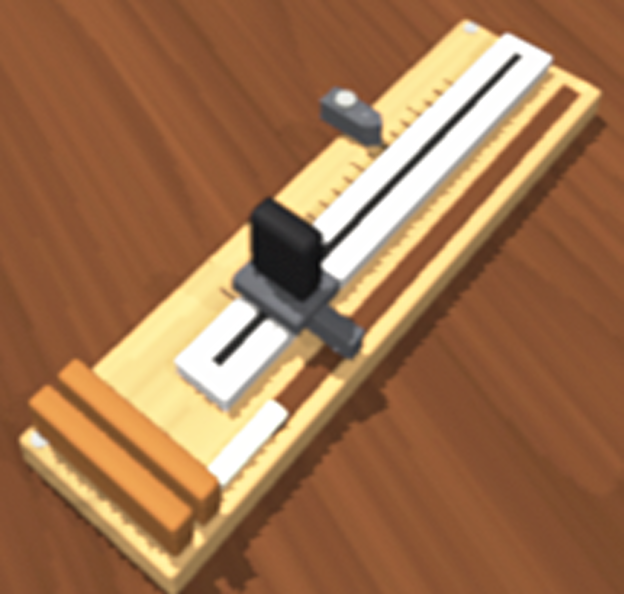

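```bash
cat >h.py <<'E'
import numpy as np
from cell import cams
C={n:cams.calibration(n) for n in('scene','side')}
def px(n,u,v):
    return (u/3.9+145,v/3.9+250) if n=='scene' else (u/2.9+225,v/2.9+265)
def P(n,uv,z):
    c=C[n];T=c['world_from_camera'];d=T[:3,:3]@np.linalg.solve(c['K'],[*uv,1]);o=T[:3,3]
    return (o+d*(z-o[2])/d[2])[:2]
E
python3 - <<'E'
from h import *
L=[('far+y','scene',771,279,.018),('far-y','scene',698,455,.018),('edge+y','scene',187,68,.018),('near-y','scene',35,190,.018),
('far+y','side',465,20,.018),('far-y','side',600,92,.018),('near+y','side',24,437,.018),('near-y','side',172,578,.018),
('grip','scene',285,132,.08),('grip','side',289,226,.08),
('tip','scene',533,232,.018),('dot','scene',551,170,.034),('tip','side',380,148,.018),('dot','side',345,98,.034)]
R={}
for n,c,u,v,z in L:R[n,c]=P(c,px(c,u,v),z)
x=R['far-y','scene']-R['near-y','scene'];x2=R['far+y','side']-R['near+y','side'];x3=R['far-y','side']-R['near-y','side']
print([np.degrees(np.arctan2(k[1],k[0])) for k in(x,x2,x3)],[np.linalg.norm(k) for k in(x,x2,x3)])
a=x/np.linalg.norm(x)+x2/np.linalg.norm(x2)+x3/np.linalg.norm(x3);a/=np.linalg.norm(a);b=np.array([-a[1],a[0]])
o=R['near-y','side']
for k,p in R.items():print(k,p.round(4),(a@(p-o)).round(4),(b@(p-o)).round(4))
E
```

```text
[np.float64(18.495056541885873), np.float64(19.098162279451813), np.float64(19.0517010802217)] [np.float64(0.33748443756639385), np.float64(0.3347084065429256), np.float64(0.3357744861422836)]
('far+y', 'scene') [ 0.657 -0.052] 0.3385 0.0886
('far-y', 'scene') [ 0.6869 -0.136 ] 0.3397 -0.0006
('edge+y', 'scene') [ 0.3662 -0.1519] 0.0311 0.0882
('near-y', 'scene') [ 0.3669 -0.2431] 0.0022 0.0017
('far+y', 'side') [ 0.6545 -0.0528] 0.3359 0.0887
('far-y', 'side') [ 0.6827 -0.1358] 0.3358 0.001
('near+y', 'side') [ 0.3382 -0.1623] 0.0012 0.0874
('near-y', 'side') [ 0.3653 -0.2454] 0.0 0.0
('grip', 'scene') [ 0.4701 -0.1631] 0.1258 0.0439
('grip', 'side') [ 0.4654 -0.1665] 0.1202 0.0423
('tip', 'scene') [ 0.5591 -0.1054] 0.2286 0.0698
('dot', 'scene') [ 0.5499 -0.0823] 0.2274 0.0945
('tip', 'side') [ 0.5572 -0.1076] 0.2261 0.0683
('dot', 'side') [ 0.5522 -0.081 ] 0.23 0.095
```

The long track lies at a yaw of 18.9°. The grip is near (0.468, -0.165), and the pointer is about 105 mm further along. I'll grasp the fin across the track, which needs a turn of only -4.6°.

jog_arm(
  plan=[
    [0.2,0.25,0,-0.05,1],
    [0.4,0.5,0,-0.05,1],
    [0.6,0.75,0,-0.05,1],
    [0.8,0.98,0,-0.05,1],
  ],
)

```text
time: 0.5
tool_pos: [0.274, -0.4018, 0.2264]
tool_rot: [-3.141, 0.0, 0.332]
contact_force: [-0.1, -0.1, -0.6]
opening: 0.0921
grip_force: 0.0
```

jog_arm(
  plan=[
    [0.2,0.25,0,0,1],
    [0.4,0.5,0,0,1],
    [0.6,0.75,0,0,1],
    [0.8,0.98,0,0,1],
  ],
)

```text
time: 0.9
tool_pos: [0.3381, -0.3234, 0.2265]
tool_rot: [-3.141, 0.0, 0.332]
contact_force: [-0.5, -0.8, -0.1]
opening: 0.0924
grip_force: 0.0
```

jog_arm(
  plan=[
    [0.2,0.25,0,0,1],
    [0.4,0.5,0,0,1],
    [0.6,0.75,0,0,1],
    [0.8,0.98,0,0,1],
  ],
)

```text
time: 1.3
tool_pos: [0.402, -0.245, 0.2264]
tool_rot: [-3.141, 0.0, 0.332]
contact_force: [0.4, -0.2, 0.1]
opening: 0.0917
grip_force: 0.0
```

jog_arm(
  plan=[
    [0.2,0.25,0,0,1],
    [0.4,0.5,0,0,1],
    [0.6,0.75,0,0,1],
    [0.8,0.98,0,0,1],
    [0.8,0.98,0,0,1],
    [0.8,0.98,0,0,1],
    [0.8,0.98,0,0,1],
  ],
)

```text
time: 2.0
tool_pos: [0.4651, -0.1682, 0.2265]
tool_rot: [-3.141, 0.001, 0.332]
contact_force: [0.8, -0.8, -0.3]
opening: 0.0919
grip_force: 0.0
```

```bash
python3 - <<'E'
from cell import readout,cams
import cv2,numpy as np
s=readout.observe();print(s['time'],s['tool_pos'],s['tool_rot'],s['opening'])
c=cams.calibration('wrist');im=cams.read_camera('wrist')
print(c);cv2.imwrite('pics/w.png',im)
E
```

```text
2.0 [ 0.46514468 -0.16818374  0.22651955] [-3.14142072e+00  6.87804287e-04  3.31820396e-01] 0.09188458826399441
{'K': array([[334.76690561,   0.        , 316.29985433],
       [  0.        , 334.76690561, 238.125385  ],
       [  0.        ,   0.        ,   1.        ]]), 'world_from_camera': array([[ 3.25573507e-01, -9.10404442e-01, -2.55275622e-01,
         5.33882096e-01],
       [-9.45516683e-01, -3.13570344e-01, -8.75890492e-02,
        -1.43430195e-01],
       [-3.05405106e-04,  2.69884033e-01, -9.62892785e-01,
         3.86224794e-01],
       [ 0.00000000e+00,  0.00000000e+00,  0.00000000e+00,
         1.00000000e+00]])}
```

View pics/w.png

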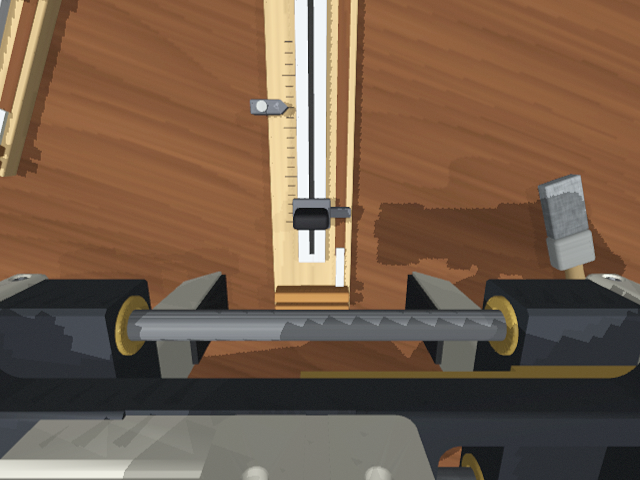

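```bash
python3 - <<'E'
from h import *
import cv2
C['wrist']=cams.calibration('wrist')
im=cv2.imread('pics/w.png');print(im[194:236,311].mean(1).astype(int), im[222,286:338].mean(1).astype(int), im[94:120,272].mean(1).astype(int))
t=np.radians(18.9);a=np.array([np.cos(t),np.sin(t)]);b=np.array([-a[1],a[0]]);o=np.array([.3653,-.2454])
def r(n,u,v,z):
    p=P('wrist',(u,v),z);print(n,p.round(4),a@(p-o),b@(p-o))
r('far top',311,217,.08);r('near top',311,230,.08);r('base far',311,208,.04);r('Lt',293.5,222,.08);r('Rt',329.5,222,.08);r('ptr',272,107,.034);r('tip',290,107,.018)
r('slot top',311,60,.026);r('slot bot',311.5,250,.026)
E
```

```text
[ 60  61  61  58  52  92 128 136 135 136 134 134 136 116  12  20  23  24
  21  23  27  37  46  53  60  64  62  58  57  58  56  52  53  49  45  39
  48  62  60  60  60  60] [153 144 144 142 141 141 137  45  44  51  58  58  60  59  60  59  59  57
  57  60  58  59  60  56  58  57  57  59  56  58  56  58  57  57  54  59
  56  56  56  51  40  34  37  76 113 161 156 157 154  89  67  72] [204 205 205 207 194 143 125 140 138 137 140 139 139 137 137 135 136 137
 128 102  60 111 173 201 198 198]
far top [ 0.4705 -0.1601] 0.12711894074852972 0.04663949282398335
near top [ 0.4586 -0.1641] 0.11459807414860343 0.046676981996172505
base far [ 0.4713 -0.1592] 0.12821436124461005 0.04725420202642316
Lt [ 0.4606 -0.1461] 0.12231332672277494 0.06306220187432587
Rt [ 0.4716 -0.178 ] 0.12235796314863612 0.029308200752926013
ptr [ 0.5532 -0.0908] 0.2278180568469023 0.08546091824253771
tip [ 0.5601 -0.1059] 0.22944818491163052 0.06891356996367445
slot top [ 0.6069 -0.113 ] 0.27145820706552004 0.04704160669489466
slot bot [ 0.4235 -0.1757] 0.07758727952181209 0.047057589346509526
```

The wrist view shows the fin's top at about (311,223) and the pointer at (272,107). That puts the grip at (0.4644, -0.163) and leaves about 107 mm of travel. I'll go down now and close.

jog_arm(
  plan=[
    [0,0.03,-0.3,0,1],
    [0,0.06,-0.65,0,1],
    [0,0.06,-1,0,1],
  ],
)

```text
time: 2.35
tool_pos: [0.4653, -0.1636, 0.1462]
tool_rot: [3.141, -0.001, 0.331]
contact_force: [0.9, -0.4, -0.3]
opening: 0.0918
grip_force: 0.0
```

jog_arm(
  plan=[
    [0,0,-0.3,0,0.4],
    [0,0,-0.6,0,0.4],
    [0,0,-0.8,0,0.4],
    [0,0,-0.9,0,0.4],
    [0,0,-1,0,0.4],
  ],
)

```text
time: 2.85
tool_pos: [0.4656, -0.1636, 0.0666]
tool_rot: [3.141, -0.0, 0.331]
contact_force: [0.5, 0.3, 0.0]
opening: 0.0648
grip_force: 0.0
```

jog_arm(
  plan=[
    [0,0,-0.1,0,0.4],
    [0,0,-0.2,0,0.4],
    [0,0,-0.22,0,0.2],
    [0,0,-0.22,0,-0.3],
    [0,0,-0.22,0,-0.6],
    [0,0,-0.22,0,-1],
    [0,0,-0.22,0,-1],
    [0,0,-0.22,0,-1],
    [0,0,-0.22,0,-1],
  ],
  squeeze=15,
)

```text
time: 3.75
tool_pos: [0.4656, -0.1624, 0.0495]
tool_rot: [-3.141, -0.0, 0.332]
contact_force: [-1.9, 5.8, 5.7]
opening: 0.0339
grip_force: 15.0
```

Gripped at a 34 mm opening. Next is the slide of about 106 mm at 18.9°.

jog_arm(
  plan=[
    [0.06,0.02,0,0,-1],
    [0.13,0.045,0,0,-1],
    [0.2,0.07,0,0,-1],
    [0.27,0.092,0,0,-1],
    [0.34,0.116,0,0,-1],
    [0.41,0.14,0,0,-1],
    [0.48,0.164,0,0,-1],
    [0.55,0.188,0,0,-1],
    [0.62,0.212,0,0,-1],
  ],
)

```text
time: 4.65
tool_pos: [0.5147, -0.1454, 0.0495]
tool_rot: [-3.14, 0.001, 0.332]
contact_force: [-4.4, 3.9, 7.7]
opening: 0.0341
grip_force: 15.0
```

jog_arm(
  plan=[
    [0.07,0.024,0,0,-1],
    [0.14,0.048,0,0,-1],
    [0.21,0.072,0,0,-1],
    [0.28,0.096,0,0,-1],
    [0.35,0.12,0,0,-1],
    [0.42,0.144,0,0,-1],
    [0.49,0.168,0,0,-1],
    [0.56,0.191,0,0,-1],
    [0.6,0.205,0,0,-1],
    [0.63,0.215,0,0,-1],
    [0.63,0.215,0,0,-1],
  ],
)

```text
time: 5.75
tool_pos: [0.5654, -0.1279, 0.0495]
tool_rot: [-3.14, 0.0, 0.332]
contact_force: [-3.5, 5.7, 5.7]
opening: 0.0338
grip_force: 15.0
```

jog_arm(
  plan=[
    [0,0,0,0,-0.1],
    [0,0,0,0,0.2],
    [0,0,0,0,0.4],
    [0,0,0,0,0.4],
    [0,0,0.2,0,0.4],
    [0,0,0.5,0,0.4],
    [0,0,1,0,0.4],
  ],
)

```text
time: 6.45
tool_pos: [0.5642, -0.1285, 0.1277]
tool_rot: [-3.138, 0.004, 0.332]
contact_force: [0.6, -1.1, -0.5]
opening: 0.0644
grip_force: 0.0
```

jog_arm(
  plan=[
    [0,0,0.4,0,0.6],
    [0,0,0.8,0,0.8],
    [0,0,1,0,1],
    [0,0,1,0,1],
    [0,0,1,0,1],
  ],
)

```text
time: 6.95
tool_pos: [0.5654, -0.1288, 0.2084]
tool_rot: [-3.141, 0.001, 0.332]
contact_force: [-0.3, -0.0, -0.6]
opening: 0.0917
grip_force: 0.0
```

```bash
python3 - <<'E'
from cell import readout,cams
import cv2,numpy as np
s=readout.observe();print(s['time'],s['tool_pos'])
for n,(x,y) in {'wrist':(220,60),'side':(225,240)}.items():
    c=cams.calibration(n);im=cams.read_camera(n)
    cv2.imwrite(f'pics/{n}1f.png',im)
    if n=='wrist': np.save('wT.npy',c['world_from_camera'])
    cv2.imwrite(f'pics/{n}1.png',cv2.resize(im[y:y+200,x:x+200],None,fx=3,fy=3,interpolation=2))
E
```

```text
6.95 [ 0.56536195 -0.12877469  0.20843437]
```

View pics/wrist1.png

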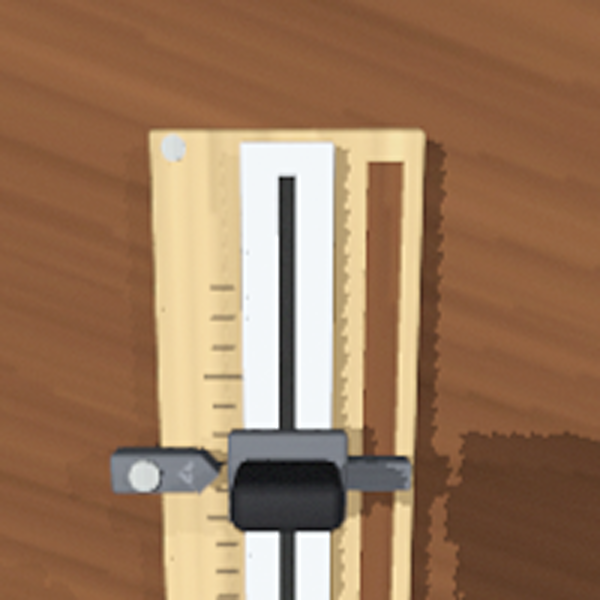

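View pics/side1.png

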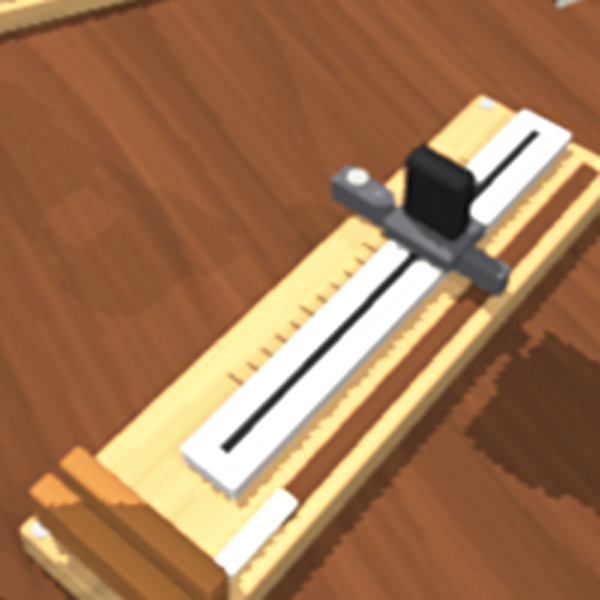

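The pointer (tip at about (222,468) in the wrist crop) lines up with the carriage arm at (380,473). I'll check that with numbers.

```bash
python3 - <<'E'
from h import *
C['wrist']=dict(cams.calibration('wrist'),world_from_camera=np.load('wT.npy'))
t=np.radians(18.9);a=np.array([np.cos(t),np.sin(t)]);o=np.array([.3653,-.2454])
for n,u,v,z in[('gfar',288,488,.08),('gnear',288,530,.08),('basefar',288,461,.04),('carfar',288,431,.04),('ptr',150,470,.034),('tip',222,468,.018)]:
    print(n,a@(P('wrist',(u/3+220,v/3+60),z)-o))
for n,u,v,z in[('g',440,163,.08),('dot',357,177,.034)]:print(n,a@(P('side',(u/3+225,v/3+240),z)-o))
E
```

```text
gfar 0.2335309841018274
gnear 0.22071681276364646
basefar 0.23349543601818132
carfar 0.2435643791360778
ptr 0.2290675039155285
tip 0.22644747587897188
g 0.22629767015500715
dot 0.22973852021812735
```

```bash
python3 -c "
from cell import ticket;print(ticket.hand_in())"
```

```text
the job is handed in; nothing more can be done
None
```

The job is handed in: the long jig's stop is released with its grip about 1–3 mm short of the pointer along the track (limit 10 mm), and I never went near the short jig's stop; no verdict came back at hand-in.

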